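# Make up two sample kits in trays

## Robot

A 6-joint arm with a two-finger parallel gripper is mounted at the origin on a cart in front of the work surface, level with it; the furniture and walls round the work are solid. World frame = base frame: x ahead of the robot, y to its left, z up, the work surface at z = 0. Lengths are in mm, angles in rad, forces in N, time in s.
With the tool pointing down it reaches from about 350 to 950 mm from the base axis. Payload 17.4 kg.
Tool frame: the origin (TCP) lies at the very end of the fingers, on their centre line; the grasp point (between the pads) lies 19 mm behind it; z points along the fingers, y is the line along which they close (so a half turn about z gives the same grasp; the last joint's range is limited). The gripper opens to 93 mm and grips with 3 to 60 N. Pads are 15 mm wide; open, the fingers measure 128 mm over their backs; the gripper's body (75 mm by 188 mm) begins 65 mm behind the grasp point.
Start: joints at [-1.288, 0.116, 1.442, -0, 1.584, -0.038], TCP at [212.836, -640.573, 218.646] pointing down, gripper open.
Joint ranges: [-2.83, 2.83], [-0.83, 2.19], [0.07, 2.5], [-1.14, 4.28], [0.01, 3], [-2.97, 2.97]. Speed limits (rad/s): [1.89, 1.89, 2.22, 3.14, 3.14, 3.14].

## Interface

Orientations are given as a 3x3 rotation matrix whose columns are the frame's x, y, z axes.
In Python, from cell import status, cams, r gives the robot as it stands.
- The arm moves only by the shell command python3 -m creep 'ROWS' [OPENING] [FORCE]. ROWS is JSON, a list of rows, each an object of numbers: "dx", "dy", "dz": the shift along the world's x, y, z scaled (see below); "roll": the turn about the world's z scaled (see below). A call has 1 to 12 rows; each row shifts and turns the commanded pose from where the row before left it; what a row does not reach is not made up. The controller multiplies each number of a shift by 250 mm and each number of a turn by pi rad. A row lasts 1/8 s, in which the tool goes at most 62.5 mm and 10.7 degrees, less where a joint would pass 70% of its speed; a pose out of reach is approached as far as the arm can. A call with a number of a shift or a turn outside -1 to 1 is refused whole. A call with a gripper value outside its range is refused whole. OPENING is the closure, from -1 (fully open) to 1 (shut), set as the call begins (- or left out, the last holds). The fingers move at their own pace and stop on an object; FORCE is the grip in N (left out, the last holds). Time passes only in rows, so rows that do not move let the fingers close. It gives the time, the measured TCP pose, the force, the opening and the grip force at its end, in the units of the state.
- status.sense(): the state, without advancing time (a new reading comes with each control period).
- cams.capture(name): name is "side" or "top"; returns (picture, depth): 384x512x3 uint8, blue, green, red; 384x512 float32, mm along the optical axis (not along the pixel's ray), 0 where there is no reading.
- cams.calibration(name): a dict with "fx", "fy", "cx", "cy" (pixels), "pose" (4x4, takes a point from camera to world coordinates). Camera axes: x right, y down, z forward; pixel columns grow to the right and rows downward; lengths in mm; the calibration is good to about 2 mm. A picture is of the moment at which its call begins. calibration takes no time and is no camera call.
- r.job_done(): hands the job in; it is judged then, once.
The state is a dict: "clock": time; "qpos": joint angles; "dq": joint speeds; "tau": joint torques, N m; "position": TCP position; "eef_rot": TCP orientation; "contact_force": force on the tool from outside, world axes, zero at the start; "wrist_torque": the same for the moment, N m; "width": finger opening in mm; "grip_force": force on a finger pad.
Only numpy, scipy, OpenCV 4.12 (cv2) and the standard library are available. Lean on these libraries where they do the work, as an engineer would, in place of code of your own. Each camera call takes 0.05 s, during which the arm holds its last target. There are 200 camera calls.

## Task

Make up the two kits from the stock on the bench, one thing to a compartment, each standing upright and flat on the compartment's floor. The tray with two compartments gets one lidded metal tin in its large compartment and the larger rubber stopper in its small one; the tray with three compartments gets the other tin in its large middle compartment, and the porcelain crucible and the smaller rubber stopper in its two small end ones, either way round. Leave the wide evaporating dish and the petri dish where they stand.

Things in the scene. Friction and masses are not known exactly. Their poses are not given: they have to be found in the camera images.
- tray_two: Low grey plastic tray, fixed, 78 mm wide (x). Origin: centre of underside, z up. Floor top at z = 4 mm, walls 3 mm thick, rim top at 12 mm, dividers 10 mm. Compartments in a row along y, each 72 mm inside along x. Two compartments, 131 mm long plus a 9 mm tab at each end: the large (72 mm inside along y) centred at y = +26.5 mm, the small one (50 mm along y) at y = -37.5 mm.
- tray_three: Low grey plastic tray, fixed, 78 mm wide (x). Origin: centre of underside, z up. Floor top at z = 4 mm, walls 3 mm thick, rim top at 12 mm, dividers 10 mm. Compartments in a row along y, each 72 mm inside along x. Three compartments, 184 mm long plus a 9 mm tab at each end: the large (72 mm inside along y) centred at y = 0, the two small ones (50 mm along y) at y = +64 mm and y = -64 mm.
- tin_a: Round aluminium tin with a push-on lid, 52 mm diameter, 28 mm high; one of two alike and interchangeable. Loose, about 35 g. Origin at the centre of its underside, z up.
- tin_b: Round aluminium tin with a push-on lid, 52 mm diameter, 28 mm high; one of two alike and interchangeable. Loose, about 35 g. Origin at the centre of its underside, z up.
- crucible: White porcelain crucible, a deep narrow cup widening from a 26 mm foot to a 41 mm rim, 33 mm high, open at the top. Loose, about 28 g. Origin at the centre of its underside, z up.
- large_stopper: The larger rubber stopper, cream, slightly tapered, standing on its wide end: 31 mm diameter, 28 mm high. Loose, about 14 g. Origin at the centre of its underside, z up.
- small_stopper: The smaller rubber stopper, dark red, slightly tapered, standing on its wide end: 25 mm diameter, 22 mm high. Loose, about 14 g. Origin at the centre of its underside, z up.
- evaporating_dish: White porcelain evaporating dish, wide and shallow, 67 mm across the rim, 24 mm high, not part of a kit. Loose. Origin at the centre of its underside, z up.
- petri_dish: Covered glass petri dish, 64 mm diameter, 15 mm high, with a layer of soil in it, not part of a kit. Loose. Origin at the centre of its underside, z up.
Things that resemble listed ones, but are neither listed nor needed, are in the scene too. Leave any red or turquoise look-alike of the tin_a alone.

How it is judged (in metres and radians):
At the end, for the whole second after the job is handed in: Centres off compartment centres at most (tray x, y): a tin in each large one 14, 14 mm; large stopper in the two-tray's small one 24, 12; crucible and small stopper in different ends of the three-tray 26, 15. Undersides within 3 mm of the floor, tilt under 0.12 rad, at rest (20 mm/s) ((((x of tin_a in the frame of tray_two between -0.014 and 0.014 m and y of tin_a in the frame of tray_two between 0.0125 and 0.0405 m and z of tin_a in the frame of tray_two between 0.001 and 0.007 m) and (x of tin_b in the frame of tray_three between -0.014 and 0.014 m and y of tin_b in the frame of tray_three between -0.014 and 0.014 m and z of tin_b in the frame of tray_three between 0.001 and 0.007 m)) or ((x of tin_b in the frame of tray_two between -0.014 and 0.014 m and y of tin_b in the frame of tray_two between 0.0125 and 0.0405 m and z of tin_b in the frame of tray_two between 0.001 and 0.007 m) and (x of tin_a in the frame of tray_three between -0.014 and 0.014 m and y of tin_a in the frame of tray_three between -0.014 and 0.014 m and z of tin_a in the frame of tray_three between 0.001 and 0.007 m))) and x of large_stopper in the frame of tray_two between -0.024 and 0.024 m and y of large_stopper in the frame of tray_two between -0.0495 and -0.0255 m and z of large_stopper in the frame of tray_two between 0.001 and 0.007 m and (((x of crucible in the frame of tray_three between -0.026 and 0.026 m and y of crucible in the frame of tray_three between 0.049 and 0.079 m and z of crucible in the frame of tray_three between 0.001 and 0.007 m) and (x of small_stopper in the frame of tray_three between -0.026 and 0.026 m and y of small_stopper in the frame of tray_three between -0.079 and -0.049 m and z of small_stopper in the frame of tray_three between 0.001 and 0.007 m)) or ((x of crucible in the frame of tray_three between -0.026 and 0.026 m and y of crucible in the frame of tray_three between -0.079 and -0.049 m and z of crucible in the frame of tray_three between 0.001 and 0.007 m) and (x of small_stopper in the frame of tray_three between -0.026 and 0.026 m and y of small_stopper in the frame of tray_three between 0.049 and 0.079 m and z of small_stopper in the frame of tray_three between 0.001 and 0.007 m))) and angle between each of tin_a, tin_b, crucible, large_stopper, small_stopper's own z axis and vertical below 0.12 rad and linear speed of each of tin_a, tin_b, crucible, large_stopper, small_stopper below 0.02 m/s); the robot touches nothing.
It fails at once if the evaporating dish is pushed more than 30 mm from where it stood (distance of evaporating_dish from where it was at the start of the episode above 0.03 m).
It fails at once if the petri dish is pushed more than 30 mm from where it stood (distance of petri_dish from where it was at the start of the episode above 0.03 m).
It also fails if it takes over 104 s, if anything falls off the work surface, if the arm or the gripper's body presses on something with over 40 N, if the wrist force passes 120 N, or if a joint passes its speed limit or range.

## Working session

There is one attempt and no reset: what is moved stays moved. The work goes in short steps, Python scripts to look and compute and a shell command to move; the robot and the scene stay as the last step left them, time stands still between calls to the robot, and variables do not carry over. Pictures are saved under pics/ and viewed, at most 14 in all, crops included, and the job is handed in when it is done.

```bash
mkdir -p pics; python3 - <<'E'
from cell import status,cams,r
import cv2,numpy as np
for n in("top","side"):
    p,d=cams.capture(n);cv2.imwrite(f"pics/{n}0.png",p);np.save(f"{n}0.npy",d)
    c=cams.calibration(n);print(n,c)
cv2.imwrite("pics/top0b.png",cv2.resize(cv2.imread("pics/top0.png"),(800,600),interpolation=cv2.INTER_CUBIC))
s=status.sense();print(s["clock"],s["position"],s["eef_rot"],s["width"])
E
```

```text
top {'fx': 482.0446955775567, 'fy': 482.0446955775567, 'cx': 259.9521834967941, 'cy': 187.02212182805354, 'pose': array([[-1.93918754e-05, -9.96625968e-01,  8.20772765e-02,
         4.25801184e+02],
       [-9.99979245e-01,  5.48132001e-04,  6.41945171e-03,
        -1.86668604e+01],
       [-6.44278145e-03, -8.20754485e-02, -9.96605294e-01,
         1.26522652e+03],
       [ 0.00000000e+00,  0.00000000e+00,  0.00000000e+00,
         1.00000000e+00]])}
side {'fx': 445.06687435221886, 'fy': 445.06687435221886, 'cx': 260.8843741647141, 'cy': 190.980017004543, 'pose': array([[-9.96864344e-01,  6.31114486e-02, -4.77328423e-02,
         5.67269438e+02],
       [ 7.63968314e-02,  6.10455512e-01, -7.88357528e-01,
         8.04925825e+02],
       [-2.06156090e-02, -7.89532148e-01, -6.13362848e-01,
         6.62092544e+02],
       [ 0.00000000e+00,  0.00000000e+00,  0.00000000e+00,
         1.00000000e+00]])}
0.1 [ 212.77988055 -640.40007512  217.96636121] [[ 9.48984785e-01  3.15321736e-01 -2.84139431e-04]
 [ 3.15321860e-01 -9.48984241e-01  1.01744227e-03]
 [ 5.11778211e-05 -1.05513261e-03 -9.99999442e-01]] 93.08759936998374
```

View pics/top0b.png

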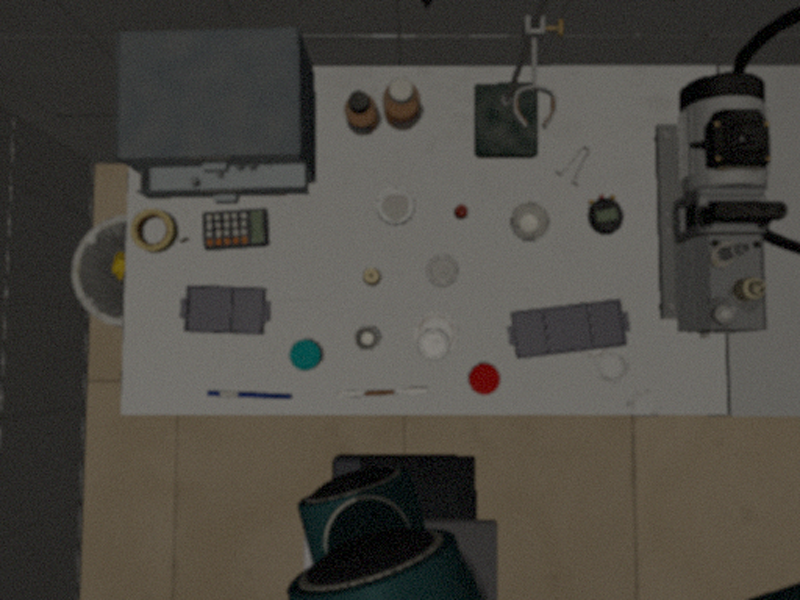

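View pics/side0.png

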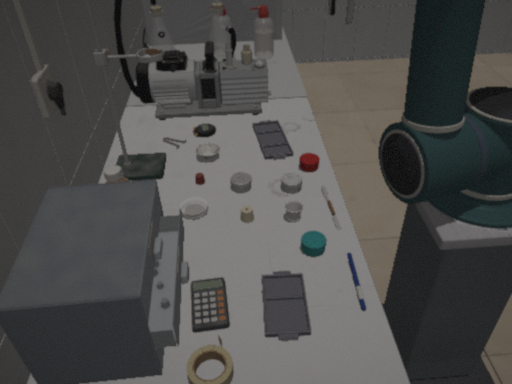

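Top view (800 px scale): tray_two near (226,310), tray_three near (568,328), tins apparently (442,270) and (433,342), crucible (368,337), large stopper (372,276), small stopper (461,212), evaporating dish (530,221), petri (396,206). The side view agrees. Next I'll look at an enhanced crop.

```bash
python3 - <<'E'
import cv2,numpy as np
p=cv2.imread("pics/top0.png")
c=cv2.convertScaleAbs(p[120:250,215:365],alpha=1.5,beta=0)
cv2.imwrite("pics/c1.png",cv2.resize(c,None,fx=4.5,fy=4.5,interpolation=cv2.INTER_CUBIC))
a=cv2.convertScaleAbs(p[175:240,105:185],alpha=2.2);b=cv2.convertScaleAbs(p[180:245,320:410],alpha=2.2)
cv2.imwrite("pics/c2.png",cv2.resize(np.hstack([a,b]),None,fx=4.5,fy=4.5,interpolation=cv2.INTER_CUBIC))
E
```

```text
(no output)
```

View pics/c1.png

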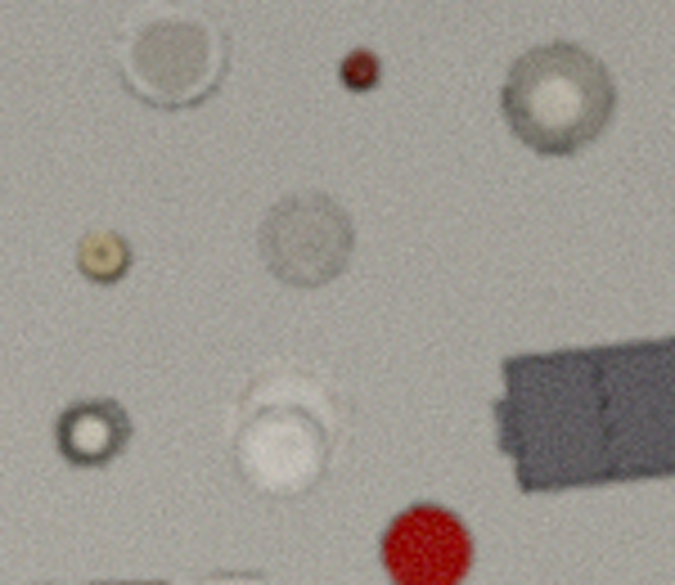

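View pics/c2.png

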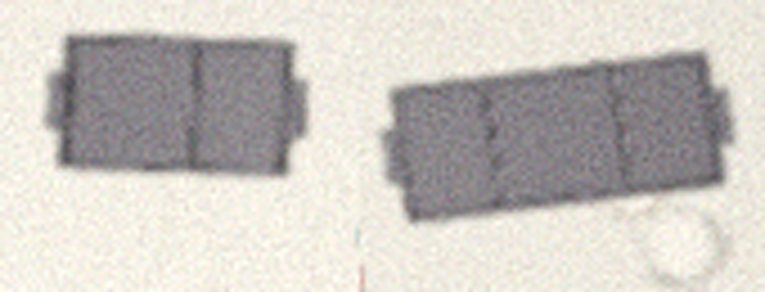

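Crop c1: tins at (308,240) and (282,450), the latter beside a faint ring; crucible (92,433), large stopper (103,257), small (360,70), petri (172,58), dish (558,97), red look-alike (428,548). c2: tray_two large compartment is on the left, small on the right; tray_three is tilted about 6°.

```bash
cat > h.py <<'E'
import cv2,numpy as np
from cell import status,cams
def cloud(n,d=None):
    c=cams.calibration(n)
    p=None
    if d is None: p,d=cams.capture(n)
    v,u=np.mgrid[:384,:512]
    P=np.stack([(u-c["cx"])/c["fx"]*d,(v-c["cy"])/c["fy"]*d,d],-1)
    W=P@c["pose"][:3,:3].T+c["pose"][:3,3]
    W[d==0]=np.nan
    return p,W
E
python3 - <<'E'
from h import *
for n in("top","side"):
    p,W=cloud(n,np.load(f"{n}0.npy"))
    z=np.nan_to_num(W[...,2]);x=W[...,0];y=W[...,1]
    reg=(x>250)&(x<720)&(abs(y)<420)
    print(n,"table z",np.median(z[reg&(abs(z)<10)]))
    m=(reg&(z>7)&(z<60)).astype(np.uint8)
    k,L,S,C=cv2.connectedComponentsWithStats(m)
    for i in range(1,k):
        if S[i,4]<40: continue
        q=W[L==i];t=np.percentile(q[:,2],95);qq=q[q[:,2]>t-6]
        r=cv2.minAreaRect(qq[:,:2].astype(np.float32))
        print(C[i].round(0),S[i,4],"mean",q[:,:2].mean(0).round(0),"topc",qq[:,:2].mean(0).round(0),"ztop",t.round(0),"rect",np.round(r[0]),np.round(r[1]),round(r[2],1))
E
```

```text
top table z 0.01098016807179647
[252. 132.] 473 mean [675.  10.] topc [676.  10.] ztop 18.0 rect [675.  10.] [61. 63.] 3.1
[387. 138.] 436 mean [ 658. -342.] topc [ 657. -345.] ztop 22.0 rect [ 657. -344.] [59. 52.] 1.4
[294. 135.] 61 mean [ 664. -101.] topc [ 665. -101.] ztop 26.0 rect [ 665. -101.] [18. 19.] 89.6
[339. 141.] 333 mean [ 649. -217.] topc [ 648. -218.] ztop 25.0 rect [ 647. -215.] [62. 60.] 1.4
[149. 146.] 906 mean [637. 281.] topc [637. 281.] ztop 15.0 rect [637. 279.] [ 63. 112.] 3.9
[104. 148.] 233 mean [631. 397.] topc [633. 398.] ztop 27.0 rect [633. 399.] [69. 40.] 0.3
[282. 173.] 317 mean [563. -68.] topc [563. -68.] ztop 32.0 rect [563. -69.] [50. 47.] 10.9
[237. 177.] 94 mean [554.  49.] topc [555.  49.] ztop 31.0 rect [554.  49.] [23. 23.] 62.7
[143. 199.] 321 mean [499. 294.] topc [498. 293.] ztop 15.0 rect [500. 295.] [149.  79.] 88.1
[362. 197.] 103 mean [ 502. -275.] topc [ 503. -269.] ztop 15.0 rect [ 491. -266.] [ 30. 149.] 6.8
[392. 211.] 144 mean [ 465. -353.] topc [ 465. -352.] ztop 15.0 rect [ 458. -344.] [ 66. 117.] 53.6
[233. 217.] 139 mean [452.
[... 1463 characters left out ...]
52.  54.] ztop 33.0 rect [452.  55.] [42. 40.] 83.3
[246. 212.] 161 mean [556.  55.] topc [556.  51.] ztop 29.0 rect [556.  49.] [26. 22.] 86.9
[313. 242.] 506 mean [426. 164.] topc [425. 159.] ztop 30.0 rect [424. 158.] [50. 50.] 61.8
[356. 280.] 215 mean [359. 257.] topc [359. 257.] ztop 11.0 rect [358. 253.] [138.   9.] 87.9
[285. 306.] 705 mean [500. 303.] topc [500. 303.] ztop 13.0 rect [499. 295.] [151.  79.] 88.2
[208. 303.] 1684 mean [636. 286.] topc [636. 286.] ztop 14.0 rect [637. 281.] [ 63. 111.] 4.3
[209. 355.] 608 mean [633. 399.] topc [633. 399.] ztop 25.0 rect [632. 400.] [72. 39.] 0.0
[157. 360.] 242 mean [713. 405.] topc [713. 410.] ztop 56.0 rect [712. 408.] [19.  8.] 58.3
```

```bash
python3 -m creep '[{"dy":0.25,"roll":0.036},{"dy":0.25,"roll":0.036},{"dy":0.25,"roll":0.036},{"dx":0.115,"dy":0.2,"dz":-0.05,"roll":0.036},{"dx":0.115,"dy":0.2,"dz":-0.05,"roll":0.036},{"dx":0.115,"dy":0.2,"dz":-0.05,"roll":0.036},{"dx":0.115,"dy":0.2,"dz":-0.05,"roll":0.036},{"dx":0.115,"dy":0.2,"dz":-0.05,"roll":0.036},{"dx":0.115,"dy":0.2,"dz":-0.05,"roll":0.036},{"dx":0.115,"dy":0.2,"dz":-0.05,"roll":0.036},{"dx":0.115,"dy":0.2,"dz":-0.05,"roll":0.036},{}]' -1 20
```

```text
schema error: expected keys dx, dy, dz, roll
```

```bash
python3 -m creep '[{"dx":0,"dz":0,"dy":0.25,"roll":0.036},{"dx":0,"dz":0,"dy":0.25,"roll":0.036},{"dx":0,"dz":0,"dy":0.25,"roll":0.036},{"dx":0.115,"dy":0.2,"dz":-0.05,"roll":0.036},{"dx":0.115,"dy":0.2,"dz":-0.05,"roll":0.036},{"dx":0.115,"dy":0.2,"dz":-0.05,"roll":0.036},{"dx":0.115,"dy":0.2,"dz":-0.05,"roll":0.036},{"dx":0.115,"dy":0.2,"dz":-0.05,"roll":0.036},{"dx":0.115,"dy":0.2,"dz":-0.05,"roll":0.036},{"dx":0.115,"dy":0.2,"dz":-0.05,"roll":0.036},{"dx":0.115,"dy":0.2,"dz":-0.05,"roll":0.036},{"dx":0,"dy":0,"dz":0,"roll":0}]' -1 20
```

```text
clock: 1.6
position: [443.2, -50.0, 117.3]
eef_rot: [[-0.0, 1.0, -0.002], [1.0, 0.0, 0.001], [0.001, -0.002, -1.0]]
contact_force: [-0.6, -1.0, -0.2]
width: 93.1
grip_force: 0.0
```

```bash
python3 -m creep '[{"dx":-0.005,"dy":-0.012,"dz":-0.2,"roll":0},{"dx":0,"dy":0,"dz":-0.16,"roll":0},{"dx":0,"dy":0,"dz":-0.06,"roll":0},{"dx":0,"dy":0,"dz":0,"roll":0}]' && python3 -m creep '[{"dx":0,"dy":0,"dz":0,"roll":0},{"dx":0,"dy":0,"dz":0,"roll":0},{"dx":0,"dy":0,"dz":0,"roll":0},{"dx":0,"dy":0,"dz":0,"roll":0},{"dx":0,"dy":0,"dz":0,"roll":0},{"dx":0,"dy":0,"dz":0,"roll":0}]' 1 15
```

```text
clock: 2.1
position: [441.4, -56.5, 13.7]
eef_rot: [[0.007, 1.0, -0.001], [1.0, -0.007, 0.0], [0.0, -0.001, -1.0]]
contact_force: [0.4, 0.6, 0.9]
width: 93.0
grip_force: 0.0
clock: 2.85
position: [441.7, -56.1, 13.8]
eef_rot: [[0.006, 1.0, 0.0], [1.0, -0.006, -0.0], [-0.0, 0.0, -1.0]]
contact_force: [-0.8, 0.8, 2.7]
width: 51.0
grip_force: 15.0
```

```bash
python3 -m creep '[{"dx":0,"dy":0,"dz":0.12,"roll":0},{"dx":0,"dy":0,"dz":0.14,"roll":0},{"dx":0.0215,"dy":-0.181,"dz":0,"roll":0.0074},{"dx":0.0215,"dy":-0.181,"dz":0,"roll":0.0074},{"dx":0.0215,"dy":-0.181,"dz":0,"roll":0.0074},{"dx":0.0215,"dy":-0.181,"dz":0,"roll":0.0074},{"dx":0.0215,"dy":-0.181,"dz":0,"roll":0.0074},{"dx":0,"dy":0,"dz":0,"roll":0},{"dx":0,"dy":0,"dz":0,"roll":0}]'
python3 - <<'E'
from h import *
p,W=cloud("side");cv2.imwrite("pics/s1.png",cv2.resize(cv2.convertScaleAbs(p[60:260,170:370],alpha=1.5),(600,600)))
E
```

```text
clock: 3.98
position: [468.2, -281.9, 78.3]
eef_rot: [[-0.11, 0.994, -0.001], [0.994, 0.11, 0.001], [0.001, -0.001, -1.0]]
contact_force: [0.3, 0.8, 0.8]
width: 51.1
grip_force: 15.0
```

View pics/s1.png

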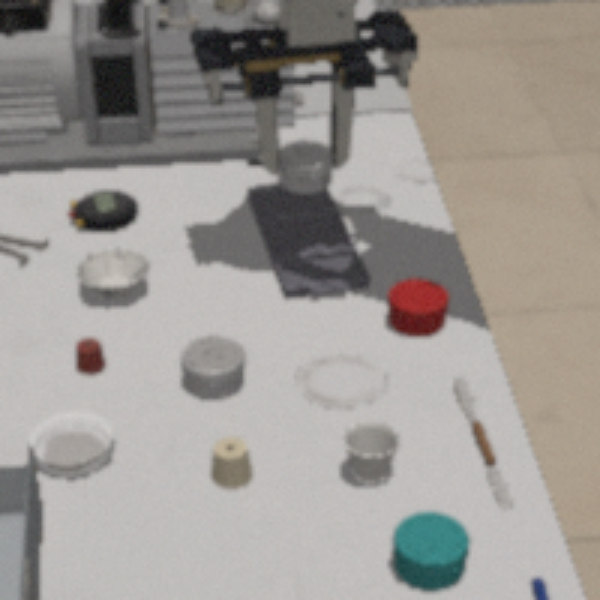

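The tin is held level at (305,168) above tray_three; the faint ring is a flat stain. Next I lower it and release.

```bash
python3 -m creep '[{"dx":0,"dy":0,"dz":-0.15,"roll":0},{"dx":0,"dy":0,"dz":-0.08,"roll":0},{"dx":0,"dy":0,"dz":-0.01,"roll":0},{"dx":0,"dy":0,"dz":0,"roll":0},{"dx":0,"dy":0,"dz":0,"roll":0}]' && python3 -m creep '[{"dx":0,"dy":0,"dz":0,"roll":0},{"dx":0,"dy":0,"dz":0,"roll":0},{"dx":0,"dy":0,"dz":0,"roll":0},{"dx":0,"dy":0,"dz":0,"roll":0},{"dx":0,"dy":0,"dz":0.12,"roll":0},{"dx":0,"dy":0,"dz":0.12,"roll":0}]' -1
```

```text
clock: 4.65
position: [468.9, -282.5, 19.7]
eef_rot: [[-0.11, 0.994, 0.001], [0.994, 0.11, -0.001], [-0.001, 0.001, -1.0]]
contact_force: [0.4, -0.6, -0.5]
width: 51.2
grip_force: 15.0
clock: 5.4
position: [468.3, -282.2, 79.2]
eef_rot: [[-0.11, 0.994, -0.001], [0.994, 0.11, 0.0], [0.0, -0.001, -1.0]]
contact_force: [-0.4, 0.4, -0.3]
width: 93.0
grip_force: 0.0
```

```bash
python3 -m creep '[{"dx":0.157,"dy":0.146,"dz":0,"roll":-0.007},{"dx":0.157,"dy":0.146,"dz":0,"roll":-0.007},{"dx":0.157,"dy":0.146,"dz":0,"roll":-0.007},{"dx":0.157,"dy":0.146,"dz":0,"roll":-0.007},{"dx":0.157,"dy":0.146,"dz":0,"roll":-0.007},{"dx":0,"dy":0,"dz":-0.05,"roll":0},{"dx":0,"dy":0,"dz":-0.15,"roll":0},{"dx":0,"dy":0,"dz":-0.072,"roll":0},{"dx":0,"dy":0,"dz":0,"roll":0}]' && python3 -m creep '[{"dx":0,"dy":0,"dz":0,"roll":0},{"dx":0,"dy":0,"dz":0,"roll":0},{"dx":0,"dy":0,"dz":0,"roll":0},{"dx":0,"dy":0,"dz":0,"roll":0},{"dx":0,"dy":0,"dz":0,"roll":0},{"dx":0,"dy":0,"dz":0,"roll":0},{"dx":0,"dy":0,"dz":0,"roll":0}]' 1 12
```

```text
clock: 6.52
position: [663.7, -100.2, 9.3]
eef_rot: [[0.0, 1.0, -0.002], [1.0, -0.0, 0.0], [0.0, -0.002, -1.0]]
contact_force: [0.5, 0.1, 0.2]
width: 92.7
grip_force: 0.0
clock: 7.4
position: [664.7, -99.8, 10.6]
eef_rot: [[-0.0, 1.0, -0.0], [1.0, 0.0, -0.0], [-0.0, -0.0, -1.0]]
contact_force: [0.4, 0.6, 0.0]
width: 27.3
grip_force: 0.0
```

```bash
python3 -m creep '[{"dx":0,"dy":0,"dz":0,"roll":0},{"dx":0,"dy":0,"dz":0,"roll":0}]'
```

```text
clock: 7.65
position: [664.7, -99.8, 10.6]
eef_rot: [[-0.0, 1.0, -0.0], [1.0, 0.0, -0.0], [-0.0, -0.0, -1.0]]
contact_force: [0.1, -0.2, -0.4]
width: 24.1
grip_force: 12.0
```

```bash
python3 -m creep '[{"dx":0,"dy":0,"dz":0.12,"roll":0},{"dx":0,"dy":0,"dz":0.14,"roll":0},{"dx":-0.126,"dy":-0.162,"dz":0,"roll":0.006},{"dx":-0.126,"dy":-0.162,"dz":0,"roll":0.006},{"dx":-0.126,"dy":-0.162,"dz":0,"roll":0.006},{"dx":-0.126,"dy":-0.162,"dz":0,"roll":0.006},{"dx":-0.126,"dy":-0.162,"dz":0,"roll":0.006},{"dx":-0.126,"dy":-0.162,"dz":0,"roll":0.006},{"dx":0,"dy":0,"dz":0,"roll":0},{"dx":0,"dy":0,"dz":-0.12,"roll":0},{"dx":0,"dy":0,"dz":0,"roll":0}]'
```

```text
clock: 9.02
position: [475.1, -341.6, 43.8]
eef_rot: [[-0.113, 0.994, -0.003], [0.994, 0.113, 0.002], [0.003, -0.002, -1.0]]
contact_force: [-0.9, 0.9, -0.3]
width: 24.2
grip_force: 12.0
```

```bash
python3 -m creep '[{"dx":0,"dy":0,"dz":-0.08,"roll":0},{"dx":0,"dy":0,"dz":-0.036,"roll":0},{"dx":0,"dy":0,"dz":0,"roll":0},{"dx":0,"dy":0,"dz":0,"roll":0}]' && python3 -m creep '[{"dx":0,"dy":0,"dz":0,"roll":0},{"dx":0,"dy":0,"dz":0,"roll":0},{"dx":0,"dy":0,"dz":0,"roll":0},{"dx":0,"dy":0,"dz":0,"roll":0},{"dx":0,"dy":0,"dz":0.12,"roll":0},{"dx":0,"dy":0,"dz":0.14,"roll":0}]' -1
```

```text
clock: 9.52
position: [476.0, -342.9, 17.1]
eef_rot: [[-0.113, 0.994, 0.0], [0.994, 0.113, -0.0], [-0.0, 0.0, -1.0]]
contact_force: [-0.1, -0.3, -0.1]
width: 24.5
grip_force: 12.0
clock: 10.28
position: [475.4, -342.5, 81.9]
eef_rot: [[-0.113, 0.994, -0.001], [0.994, 0.113, 0.001], [0.001, -0.001, -1.0]]
contact_force: [0.4, -0.3, -0.2]
width: 79.6
grip_force: 0.0
```

```bash
python3 -m creep '[{"dx":-0.0117,"dy":0.2,"dz":0,"roll":-0.0045},{"dx":-0.0117,"dy":0.2,"dz":0,"roll":-0.0045},{"dx":-0.0117,"dy":0.2,"dz":0,"roll":-0.0045},{"dx":-0.0117,"dy":0.2,"dz":0,"roll":-0.0045},{"dx":-0.0117,"dy":0.2,"dz":0,"roll":-0.0045},{"dx":-0.0117,"dy":0.2,"dz":0,"roll":-0.0045},{"dx":-0.0117,"dy":0.2,"dz":0,"roll":-0.0045},{"dx":-0.0117,"dy":0.2,"dz":0,"roll":-0.0045},{"dx":0,"dy":0,"dz":-0.05,"roll":0},{"dx":0,"dy":0,"dz":-0.15,"roll":0},{"dx":0,"dy":0,"dz":-0.07,"roll":0},{"dx":0,"dy":0,"dz":0,"roll":0}]' && python3 -m creep '[{"dx":0,"dy":0,"dz":0,"roll":0},{"dx":0,"dy":0,"dz":0,"roll":0},{"dx":0,"dy":0,"dz":0,"roll":0},{"dx":0,"dy":0,"dz":0,"roll":0},{"dx":0,"dy":0,"dz":0,"roll":0},{"dx":0,"dy":0,"dz":0,"roll":0},{"dx":0,"dy":0,"dz":0,"roll":0}]' 1 12
```

```text
clock: 11.78
position: [451.7, 56.5, 13.2]
eef_rot: [[0.0, 1.0, -0.002], [1.0, -0.0, -0.0], [-0.0, -0.002, -1.0]]
contact_force: [0.2, 0.5, 0.8]
width: 93.2
grip_force: 0.0
clock: 12.65
position: [452.3, 57.2, 14.1]
eef_rot: [[-0.0, 1.0, -0.0], [1.0, 0.0, 0.0], [0.0, -0.0, -1.0]]
contact_force: [-0.3, -0.5, 0.4]
width: 39.2
grip_force: 12.0
```

```bash
python3 -m creep '[{"dx":0,"dy":0,"dz":0.12,"roll":0},{"dx":0,"dy":0,"dz":0.18,"roll":0},{"dx":0.0058,"dy":-0.182,"dz":0,"roll":0.006},{"dx":0.0058,"dy":-0.182,"dz":0,"roll":0.006},{"dx":0.0058,"dy":-0.182,"dz":0,"roll":0.006},{"dx":0.0058,"dy":-0.182,"dz":0,"roll":0.006},{"dx":0.0058,"dy":-0.182,"dz":0,"roll":0.006},{"dx":0.0058,"dy":-0.182,"dz":0,"roll":0.006},{"dx":0,"dy":0,"dz":-0.12,"roll":0},{"dx":0,"dy":0,"dz":0,"roll":0}]'
python3 - <<'E'
from h import *
p,W=cloud("side");cv2.imwrite("pics/s2.png",cv2.resize(cv2.convertScaleAbs(p[80:200,210:350],alpha=1.7),(700,600)))
E
```

```text
clock: 13.9
position: [459.8, -215.6, 57.2]
eef_rot: [[-0.112, 0.994, -0.003], [0.994, 0.112, 0.002], [0.002, -0.003, -1.0]]
contact_force: [-0.6, -0.2, 0.5]
width: 39.1
grip_force: 12.0
```

View pics/s2.png

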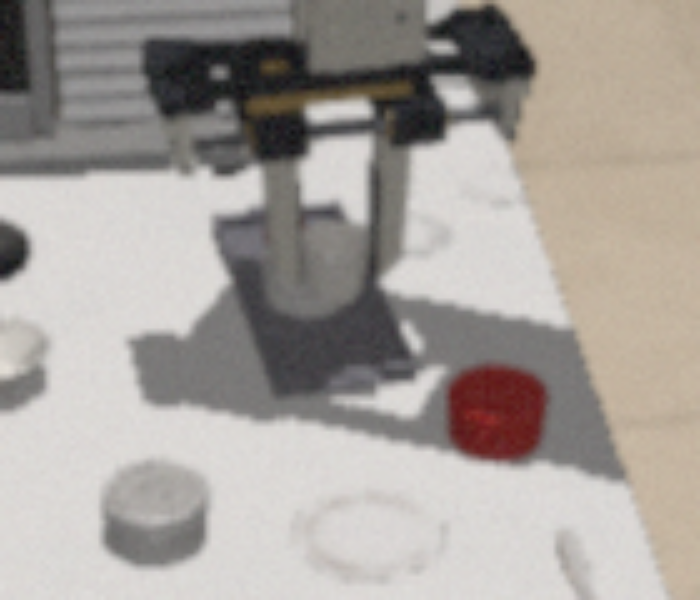

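Crucible sits in the fingers near (310,265), overlapping the tin behind in view, so tilt isn't readable; the grip width is steady. Next I lower to the floor and release.

```bash
python3 -m creep '[{"dx":0,"dy":0,"dz":-0.08,"roll":0},{"dx":0,"dy":0,"dz":-0.06,"roll":0},{"dx":0,"dy":0,"dz":-0.024,"roll":0},{"dx":0,"dy":0,"dz":0,"roll":0},{"dx":0,"dy":0,"dz":0,"roll":0}]' && python3 -m creep '[{"dx":0,"dy":0,"dz":0,"roll":0},{"dx":0,"dy":0,"dz":0,"roll":0},{"dx":0,"dy":0,"dz":0,"roll":0},{"dx":0,"dy":0,"dz":0,"roll":0},{"dx":0,"dy":0,"dz":0.12,"roll":0},{"dx":0,"dy":0,"dz":0.14,"roll":0}]' -1
```

```text
clock: 14.58
position: [461.1, -215.8, 18.2]
eef_rot: [[-0.113, 0.994, 0.0], [0.994, 0.113, -0.0], [-0.0, 0.0, -1.0]]
contact_force: [1.1, -0.9, -0.1]
width: 39.0
grip_force: 12.0
clock: 15.32
position: [460.6, -215.6, 83.4]
eef_rot: [[-0.113, 0.994, -0.001], [0.994, 0.113, 0.001], [0.001, -0.001, -1.0]]
contact_force: [0.8, -0.2, -0.2]
width: 91.6
grip_force: 0.0
```

```bash
python3 -m creep '[{"dx":0.103,"dy":0.1475,"dz":0,"roll":-0.009},{"dx":0.103,"dy":0.1475,"dz":0,"roll":-0.009},{"dx":0.103,"dy":0.1475,"dz":0,"roll":-0.009},{"dx":0.103,"dy":0.1475,"dz":0,"roll":-0.009},{"dx":0,"dy":0,"dz":-0.05,"roll":0},{"dx":0,"dy":0,"dz":-0.15,"roll":0},{"dx":0,"dy":0,"dz":-0.08,"roll":0},{"dx":0,"dy":0,"dz":0,"roll":0}]' && python3 -m creep '[{"dx":0,"dy":0,"dz":0,"roll":0},{"dx":0,"dy":0,"dz":0,"roll":0},{"dx":0,"dy":0,"dz":0,"roll":0},{"dx":0,"dy":0,"dz":0,"roll":0},{"dx":0,"dy":0,"dz":0,"roll":0},{"dx":0,"dy":0,"dz":0,"roll":0}]' 1 15
```

```text
clock: 16.32
position: [562.9, -68.7, 11.8]
eef_rot: [[0.0, 1.0, -0.003], [1.0, -0.0, 0.0], [0.0, -0.003, -1.0]]
contact_force: [-0.2, 0.1, 0.5]
width: 93.1
grip_force: 0.0
clock: 17.08
position: [564.1, -68.3, 13.3]
eef_rot: [[-0.0, 1.0, 0.0], [1.0, 0.0, -0.0], [-0.0, 0.0, -1.0]]
contact_force: [0.1, 1.0, 2.3]
width: 51.2
grip_force: 15.0
```

```bash
python3 -m creep '[{"dx":0,"dy":0,"dz":0.12,"roll":0},{"dx":0,"dy":0,"dz":0.14,"roll":0},{"dx":-0.032,"dy":0.1946,"dz":0,"roll":-0.0013},{"dx":-0.032,"dy":0.1946,"dz":0,"roll":-0.0013},{"dx":-0.032,"dy":0.1946,"dz":0,"roll":-0.0013},{"dx":-0.032,"dy":0.1946,"dz":0,"roll":-0.0013},{"dx":-0.032,"dy":0.1946,"dz":0,"roll":-0.0013},{"dx":-0.032,"dy":0.1946,"dz":0,"roll":-0.0013},{"dx":-0.032,"dy":0.1946,"dz":0,"roll":-0.0013},{"dx":-0.032,"dy":0.1946,"dz":0,"roll":-0.0013},{"dx":0,"dy":0,"dz":-0.1,"roll":0},{"dx":0,"dy":0,"dz":0,"roll":0}]'
```

```text
clock: 18.58
position: [498.9, 320.7, 51.3]
eef_rot: [[0.031, 1.0, -0.003], [1.0, -0.031, -0.002], [-0.002, -0.003, -1.0]]
contact_force: [0.4, 0.1, 0.1]
width: 51.0
grip_force: 15.0
```

```bash
python3 -m creep '[{"dx":0,"dy":0,"dz":-0.08,"roll":0},{"dx":0,"dy":0,"dz":-0.05,"roll":0},{"dx":0,"dy":0,"dz":-0.01,"roll":0},{"dx":0,"dy":0,"dz":0,"roll":0},{"dx":0,"dy":0,"dz":0,"roll":0}]' && python3 -m creep '[{"dx":0,"dy":0,"dz":0,"roll":0},{"dx":0,"dy":0,"dz":0,"roll":0},{"dx":0,"dy":0,"dz":0,"roll":0},{"dx":0,"dy":0,"dz":0,"roll":0},{"dx":0,"dy":0,"dz":0.12,"roll":0},{"dx":0,"dy":0,"dz":0.14,"roll":0}]' -1
```

```text
clock: 19.2
position: [500.3, 321.0, 18.6]
eef_rot: [[0.032, 0.999, 0.001], [0.999, -0.032, 0.0], [0.0, 0.001, -1.0]]
contact_force: [-0.6, 0.3, -0.1]
width: 51.5
grip_force: 15.0
clock: 19.95
position: [499.6, 320.7, 83.4]
eef_rot: [[0.032, 0.999, -0.001], [0.999, -0.032, -0.001], [-0.001, -0.001, -1.0]]
contact_force: [0.3, 0.5, 1.1]
width: 93.1
grip_force: 0.0
```

```bash
python3 -m creep '[{"dx":0.0372,"dy":-0.181,"dz":0,"roll":0.0017},{"dx":0.0372,"dy":-0.181,"dz":0,"roll":0.0017},{"dx":0.0372,"dy":-0.181,"dz":0,"roll":0.0017},{"dx":0.0372,"dy":-0.181,"dz":0,"roll":0.0017},{"dx":0.0372,"dy":-0.181,"dz":0,"roll":0.0017},{"dx":0.0372,"dy":-0.181,"dz":0,"roll":0.0017},{"dx":0,"dy":0,"dz":-0.05,"roll":0},{"dx":0,"dy":0,"dz":-0.15,"roll":0},{"dx":0,"dy":0,"dz":-0.08,"roll":0},{"dx":0,"dy":0,"dz":0,"roll":0}]' && python3 -m creep '[{"dx":0,"dy":0,"dz":0,"roll":0},{"dx":0,"dy":0,"dz":0,"roll":0},{"dx":0,"dy":0,"dz":0,"roll":0},{"dx":0,"dy":0,"dz":0,"roll":0},{"dx":0,"dy":0,"dz":0,"roll":0},{"dx":0,"dy":0,"dz":0,"roll":0},{"dx":0,"dy":0,"dz":0,"roll":0},{"dx":0,"dy":0,"dz":0,"roll":0}]' 1 12
```

```text
clock: 21.2
position: [554.8, 49.9, 11.7]
eef_rot: [[-0.0, 1.0, -0.003], [1.0, 0.0, -0.0], [-0.0, -0.003, -1.0]]
contact_force: [0.6, 0.2, 0.2]
width: 93.0
grip_force: 0.0
clock: 22.2
position: [555.8, 49.4, 13.1]
eef_rot: [[0.0, 1.0, -0.0], [1.0, -0.0, -0.0], [-0.0, -0.0, -1.0]]
contact_force: [0.5, -0.4, 1.3]
width: 30.5
grip_force: 12.0
```

```bash
python3 -m creep '[{"dx":0,"dy":0,"dz":0.12,"roll":0},{"dx":0,"dy":0,"dz":0.14,"roll":0},{"dx":-0.0458,"dy":0.1665,"dz":0,"roll":-0.002},{"dx":-0.0458,"dy":0.1665,"dz":0,"roll":-0.002},{"dx":-0.0458,"dy":0.1665,"dz":0,"roll":-0.002},{"dx":-0.0458,"dy":0.1665,"dz":0,"roll":-0.002},{"dx":-0.0458,"dy":0.1665,"dz":0,"roll":-0.002},{"dx":0,"dy":0,"dz":0,"roll":0},{"dx":0,"dy":0,"dz":-0.12,"roll":0},{"dx":0,"dy":0,"dz":-0.1,"roll":0},{"dx":0,"dy":0,"dz":-0.018,"roll":0},{"dx":0,"dy":0,"dz":0,"roll":0}]' && python3 -m creep '[{"dx":0,"dy":0,"dz":0,"roll":0}]'
```

```text
clock: 23.7
position: [498.9, 257.2, 19.2]
eef_rot: [[0.032, 0.999, 0.0], [0.999, -0.032, 0.0], [0.0, 0.0, -1.0]]
contact_force: [0.7, -0.2, -0.5]
width: 30.2
grip_force: 12.0
clock: 23.82
position: [499.2, 257.6, 19.8]
eef_rot: [[0.032, 0.999, 0.001], [0.999, -0.032, 0.001], [0.001, 0.001, -1.0]]
contact_force: [-0.5, -0.5, 0.5]
width: 30.3
grip_force: 12.0
```

```bash
python3 -m creep '[{"dx":0,"dy":0,"dz":-0.006,"roll":0},{"dx":0,"dy":0,"dz":0,"roll":0}]' && python3 -m creep '[{"dx":0,"dy":0,"dz":0,"roll":0},{"dx":0,"dy":0,"dz":0,"roll":0},{"dx":0,"dy":0,"dz":0,"roll":0},{"dx":0,"dy":0,"dz":0,"roll":0},{"dx":0,"dy":0,"dz":0.12,"roll":0},{"dx":0,"dy":0,"dz":0.2,"roll":0},{"dx":0,"dy":-0.2,"dz":0.1,"roll":0},{"dx":0,"dy":-0.2,"dz":0.1,"roll":0},{"dx":0,"dy":-0.2,"dz":0.1,"roll":0},{"dx":0,"dy":-0.2,"dz":0.1,"roll":0},{"dx":0,"dy":-0.2,"dz":0,"roll":0},{"dx":0,"dy":0,"dz":0,"roll":0}]' -1
python3 - <<'E'
from h import *
ims=[]
for n in("top","side"):
    p,W=cloud(n);z=np.nan_to_num(W[...,2]);x=W[...,0];y=W[...,1]
    m=((x>300)&(x<720)&(abs(y)<400)&(z>7)&(z<60)).astype(np.uint8)
    for nm,cx,cy in [("tinA",500,321),("LS",498.5,257.5),("tinB",468.5,-279),("cruc",461,-215.5),("SS",476,-342.5),("dish",648,-217),("petri",675,10)]:
        s=(abs(x-cx)<38)&(abs(y-cy)<38)&(z>(19 if cy not in(-217,10) else 12))&(z<60)
        if s.sum()<5: print(n,nm,"none");continue
        q=W[s];t=np.percentile(q[:,2],90);r=cv2.minAreaRect(q[q[:,2]>t-5][:,:2].astype(np.float32))
        print(n,nm,s.sum(),np.round(r[0]),np.round(r[1]),"top",t.round(1))
    cr=[p[170:250,100:200],p[170:250,320:420]] if n=="top" else [p[245:345,235:335],p[95:195,220:320]]
    ims.append(np.hstack([cv2.resize(cv2.convertScaleAbs(c,alpha=1.8),(400,300),interpolation=cv2.INTER_CUBIC) for c in cr]))
cv2.imwrite("pics/f1.png",np.vstack(ims))
E
```

```text
clock: 24.08
position: [498.6, 257.5, 17.4]
eef_rot: [[0.032, 0.999, 0.0], [0.999, -0.032, 0.0], [0.0, 0.0, -1.0]]
contact_force: [-0.2, -0.2, -0.5]
width: 30.5
grip_force: 12.0
clock: 25.58
position: [498.5, 5.0, 197.5]
eef_rot: [[0.035, 0.999, 0.001], [0.999, -0.035, -0.0], [-0.0, 0.001, -1.0]]
contact_force: [0.4, -0.1, -0.6]
width: 92.8
grip_force: 0.0
top tinA 328 [501. 319.] [49. 49.] top 34.2
top LS 100 [496. 270.] [23. 49.] top 33.7
top tinB 329 [ 470. -280.] [49. 49.] top 34.5
top cruc 114 [ 462. -215.] [39. 38.] top 38.7
top SS 61 [ 471. -328.] [20. 49.] top 29.5
top dish 232 [ 647. -215.] [62. 61.] top 23.7
top petri 384 [677.  10.] [63. 58.] top 17.8
side tinA 668 [501. 321.] [51. 50.] top 33.3
side LS 186 [499. 257.] [24. 25.] top 32.8
side tinB 183 [ 470. -279.] [48. 51.] top 33.4
side cruc 151 [ 460. -222.] [57. 38.] top 36.8
side SS 35 [ 467. -331.] [19. 55.] top 28.2
side dish 185 [ 648. -216.] [62. 67.] top 23.3
side petri 408 [676.  10.] [63. 65.] top 16.4
```

View pics/f1.png

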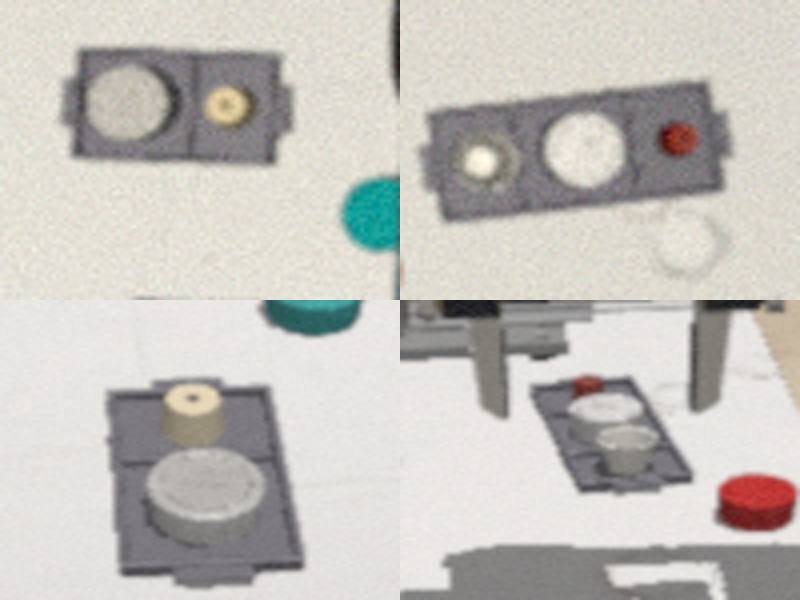

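All five pieces stand upright and centred in their compartments: tin (130,103) and large stopper (228,105) in tray_two, crucible (480,160), tin (585,150) and small stopper (680,138) in tray_three. The dishes haven't moved, so I'm handing in.

```bash
python3 -c "
from cell import r
print(r.job_done())"
```

```text
the job is handed in; nothing more can be done
None
```

I made up both kits and handed the job in at about 26 s of the 104 s; final images show all five items upright and near the centres of their compartments, with both dishes where they started, though the hand-in returned no verdict.

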